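Fill the gap in the jar case and shut it

TASK

The open plywood case has four compartments, and one of them has no jar. Take the matching squat jar that stands loose on the bench and set it down upright, without dropping it, in the free compartment, so that each compartment holds one jar; then close the lid fully without slamming it. Do not tip any jar over, and leave the other things on the bench where they are.

Things in the scene. Friction and masses are not known exactly. Their poses are not given: they have to be found in the camera images.
- case: Plywood jar case, fixed to the bench: a square tray 176 x 176 mm outside, walls 8 mm thick and 26 mm high, floor 6 mm thick, divided into 2 x 2 compartments 76 mm square by a cross of dividers 8 mm thick whose top is 21 mm above the bench. Origin at the centre of its underside, on the bench; x and y along its sides, z up. Its lid is hinged on the +y rim.
- place_0 (a point): Centre of one of the four compartments' floors, at case x = -42 mm, y = -42 mm, z = 6 mm. Axes as the case.
- place_1 (a point): Centre of one of the four compartments' floors, at case x = 42 mm, y = -42 mm, z = 6 mm. Axes as the case.
- place_2 (a point): Centre of one of the four compartments' floors, at case x = -42 mm, y = 42 mm, z = 6 mm. Axes as the case.
- place_3 (a point): Centre of one of the four compartments' floors, at case x = 42 mm, y = 42 mm, z = 6 mm. Axes as the case.
- lid (a joint): Angle of the lid, rad: 0 = shut, grows as it opens, about 1.8 to 2.1 at the start (leaning back past upright), stop at 2.2. A stiff hinge: the lid stays where it is left; moving it takes about 3 to 6 N at its free edge.
- lid_hinge (a point): Middle of the hinge line, at case x = 0, y = 88, z = 26 mm. Turns with the lid: x along the hinge, -y to the lid's free edge, z to its outside top. The lid is a hollow shell 176 x 176 mm, 46 mm deep (8 mm walls, 6 mm top): outside top at z = 46 mm of this frame, free edge at y = -176 mm. Shut, its top is 72 mm above the bench.
- lid_tab (a point): Centre of the dark wooden pull tab in the middle of the lid's free edge: 40 mm wide along the hinge, 10 mm thick, standing 20 mm out. At x = 0, y = -186 mm, z = 22 mm of the lid_hinge frame; same axes.
- lid_top (a point): Point on the lid's outside top (the face that looks up when shut, and away from the tray when open), 150 mm from the hinge line, mid-width; same axes as lid_hinge.
- jar_a: Squat jar standing in one of the compartments (which one varies), 46 mm in diameter, 58 mm tall, about 120 g, clear glass with paper label and white cap. Origin at the centre of its underside, z up through the cap.
- jar_b: Squat jar standing in one of the compartments (which one varies), 46 mm in diameter, 58 mm tall, about 120 g, clear glass with paper label and white cap. Origin at the centre of its underside, z up through the cap.
- jar_c: Squat jar standing in one of the compartments (which one varies), 46 mm in diameter, 58 mm tall, about 120 g, clear glass with paper label and white cap. Origin at the centre of its underside, z up through the cap.
- jar_spare: The matching squat jar, standing on the bench to the right of the case: 46 mm in diameter, 58 mm tall, about 120 g, clear glass with paper label and white cap. Origin at the centre of its underside, z up through the cap.
- tall_bottle: Bystander: a taller, slimmer bottle, 42 mm in diameter, 82 mm tall, standing on the bench; too tall for the case. Origin at the centre of its underside.
- tin: Bystander: low aluminium tin, 64 mm in diameter, 34 mm tall, standing on the bench. Origin at the centre of its underside.
- brush: Bystander: brush 170 mm long lying on the bench near the robot.
- screwdriver: Bystander: screwdriver 160 mm long lying on the bench near the robot.
Not all that is in view belongs to the job. Leave any orange or pink look-alike of the jar_c alone.

How it is judged:
By the outcome, as a careful person would: the job done as asked, in the order asked, and still so for the second after the job is handed in, with the robot touching nothing.
It also fails if it takes over 61 s, if anything falls off the work surface, if the arm or the gripper's body presses on something with over 40 N, if the wrist force passes 120 N, or if a joint passes its speed limit or range.

ROBOT

A 7-joint arm with a two-finger parallel gripper is mounted at the origin on the work surface. World frame = base frame: x ahead of the robot, y to its left, z up, the work surface at z = 0. Lengths are in mm, angles in rad, forces in N, time in s.
With the tool pointing down it reaches from about 350 to 900 mm from the base axis. Payload 19.9 kg.
Tool frame: the origin (TCP) lies midway between the tips of the shut fingers; the grasp point (between the pads) lies 19 mm behind it (bot.hold_point_z is the distance from the TCP to the grasp point, in mm); x points along the fingers, y is the direction in which the jaws open and shut, and the axes are right-handed (so a half turn about x gives the same grasp; the last joint's range is limited). The gripper opens to 85 mm and grips with 20 to 120 N. Pads are 22 mm wide; open, the fingers measure 114 mm over their backs; the gripper's body (76 mm by 85 mm) begins 54 mm behind the grasp point. The pads swing forward as they close: fully open they stand 13 mm farther back than shut.
Start: joints at [1.206, 0.417, -0.01, 1.614, 0.005, 1.111, -0.053], TCP at [198.259, -592.701, 231.26] pointing down, gripper open.
Joint ranges: [-2.81, 2.81], [-0.39, 2.02], [-1.27, 1.25], [0.06, 2.57], [-1.19, 4.33], [0.19, 2], [-2.82, 2.82]. Speed limits (rad/s): [1.89, 1.89, 2.39, 2.39, 3.01, 3.01, 3.01].

INTERFACE

Orientations are given as [roll, pitch, yaw] about the fixed x, y, z axes, in that order (R = Rz(yaw) Ry(pitch) Rx(roll)).
In Python, from rig import bot, hand, solver, vision, order gives the robot as it stands. Calls block until the motion is done:
- bot.reach(position, orientation): joint-space move of the TCP to a pose.
- bot.line_to(position, ori=None, vel=150, stop_force=None): straight line of the TCP; ori=None keeps the orientation; vel is the mean speed in mm/s. With stop_force (N) it stops when the force on the tool has changed by that much, and returns True; else False.
- bot.goto_joints(angles): joint-space move.
- hand.command_gripper(opening, grasp_force=None): opening from 0.0 (shut) to 1.0 (fully open); grasp_force is the grip in N (None keeps the last); returns when the fingers have stopped.
- bot.wait(seconds).
- solver.ik(position, orientation): joint angles nearest the present ones, or None.
- bot.get_obs(): the state.
- vision.capture(name): name is "scene" or "side" or "wrist"; returns the picture (384x512x3 uint8, red, green, blue); there is no depth.
- vision.get_calibration(name): a dict with "K" (3x3 intrinsics, pixels), "rvec" (rotation vector, rad) and "tvec" (3), from world to camera coordinates, as OpenCV has them. Camera axes: x right, y down, z forward; pixel columns grow to the right and rows downward; lengths in mm; the calibration is good to about 2 mm. A picture is of the moment at which its call begins: read the wrist's pose just before it. get_calibration takes no time and is no camera call; for the wrist camera it gives the pose at the moment of the call.
A pose or a line that the arm cannot do raises bot.MotionError and nothing moves.
- order.finish_job(): hands the job in, once; it reports no verdict.
The state is a dict: "clock": time; "joints": joint angles; "qd": joint speeds; "tau": joint torques, N m; "eef_pos": TCP position; "eef_rot": TCP orientation; "ft_force": force on the tool from outside, world axes, zero at the start; "moment": the same for the moment, N m; "grip_width": opening from 0.0 (shut) to 1.0 (fully open).
Only numpy, scipy, OpenCV 4.12 (cv2) and the standard library are available. Lean on these libraries where they do the work, as an engineer would, in place of code of your own. Each camera call takes 0.05 s, during which the arm holds its last target. There are 200 camera calls.

## Working session

There is one attempt and no reset: what is moved stays moved. The work goes in short steps, each a Python script; the robot and the scene stay as the last script left them, time stands still between calls to the robot, and variables do not carry over. Pictures are saved under pics/ and viewed, about 8 in all and at most 12, crops included, and the job is handed in when it is done.

```bash
mkdir -p pics; ls; python3 - <<'E'
from rig import bot,hand,solver,vision,order
import cv2,numpy as np
np.set_printoptions(precision=3,suppress=True)
for n in ("scene","side"):
    im=vision.capture(n)[:,:,::-1]
    cv2.imwrite(f"pics/{n}0.png",cv2.resize(im,(800,600),interpolation=cv2.INTER_CUBIC))
    c=vision.get_calibration(n);R=cv2.Rodrigues(np.array(c["rvec"]))[0]
    print(n,np.array(c["K"]),"cam pos",-R.T@np.array(c["tvec"]))
o=bot.get_obs();print(o)
E
```

```text
pics
scene [[448.264   0.    261.015]
 [  0.    448.264 183.44 ]
 [  0.      0.      1.   ]] cam pos [1191.927  555.807  857.806]
side [[362.354   0.    257.581]
 [  0.    362.354 188.884]
 [  0.      0.      1.   ]] cam pos [116.057 560.783 544.939]
{'clock': 0.1, 'joints': array([ 1.207,  0.418, -0.01 ,  1.614,  0.005,  1.111, -0.053]), 'qd': array([-0.003, -0.   , -0.002, -0.001,  0.001,  0.001,  0.   ]), 'tau': array([  0.002, -86.582,   0.68 , -43.564,   0.019,   0.005,   0.   ]), 'eef_pos': array([ 198.166, -592.447,  230.754]), 'eef_rot': array([-1.471,  1.57 ,  1.993]), 'ft_force': array([-0.691,  0.003,  0.814]), 'moment': array([ 0.041, -0.054, -0.009]), 'grip_width': 1.0024329376756185}
```

View pics/scene0.png

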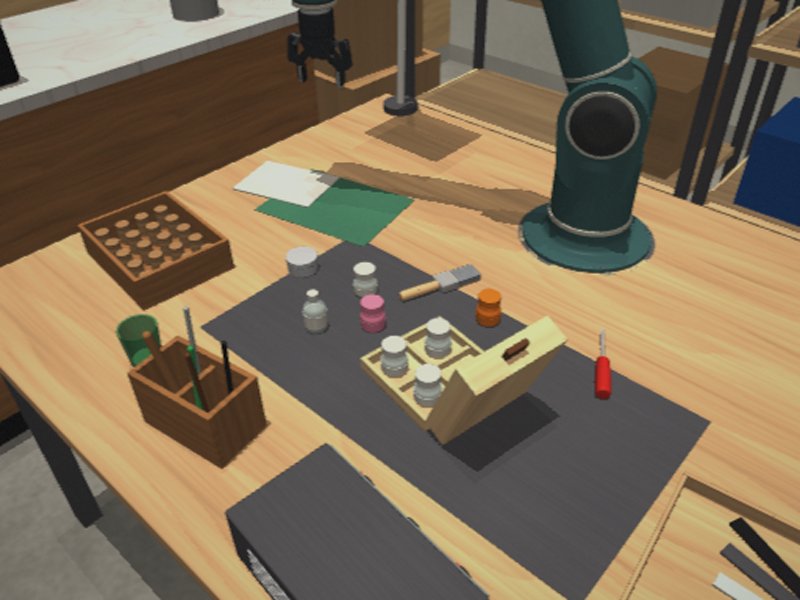

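View pics/side0.png

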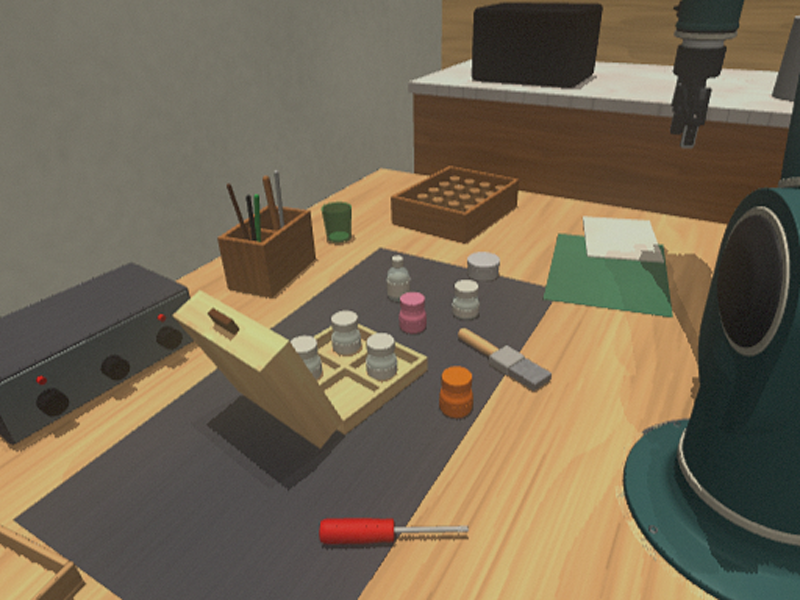

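The scene and side views show jars in three compartments. The free one is near the robot, on the hinge side. The spare white jar is at scene (365,278) and side (466,298), with pink and orange look-alikes beside it. I'll enlarge both views for exact pixels.

```bash
cat > h.py <<'E'
from rig import bot,hand,solver,vision,order
import cv2,numpy as np
from scipy.spatial.transform import Rotation as Ro
np.set_printoptions(precision=2,suppress=True)
def cam(n):
    c=vision.get_calibration(n);return np.array(c["K"]),np.array(c["rvec"],float).reshape(3),np.array(c["tvec"],float).reshape(3)
def onplane(c,uv,z):
    K,r,t=c;R=cv2.Rodrigues(r)[0];p=-R.T@t
    d=R.T@np.linalg.inv(K)@np.array([uv[0],uv[1],1.]);return p+d*(z-p[2])/d[2]
def proj(c,P): return cv2.projectPoints(np.array(P,float).reshape(-1,3),c[1],c[2],c[0],None)[0].reshape(-1,2)
def crop(n,name,x0,y0,w,h,s,im=None):
    im=vision.capture(n)[:,:,::-1] if im is None else im
    cv2.imwrite(f"pics/{name}.png",cv2.resize(im[y0:y0+h,x0:x0+w],None,fx=s,fy=s,interpolation=cv2.INTER_CUBIC))
E
python3 - <<'E'
from h import *
crop("scene","scene1",180,150,190,142,4.2)
crop("side","side1",100,140,220,160,3.6)
E
```

```text
(no output)
```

View pics/scene1.png

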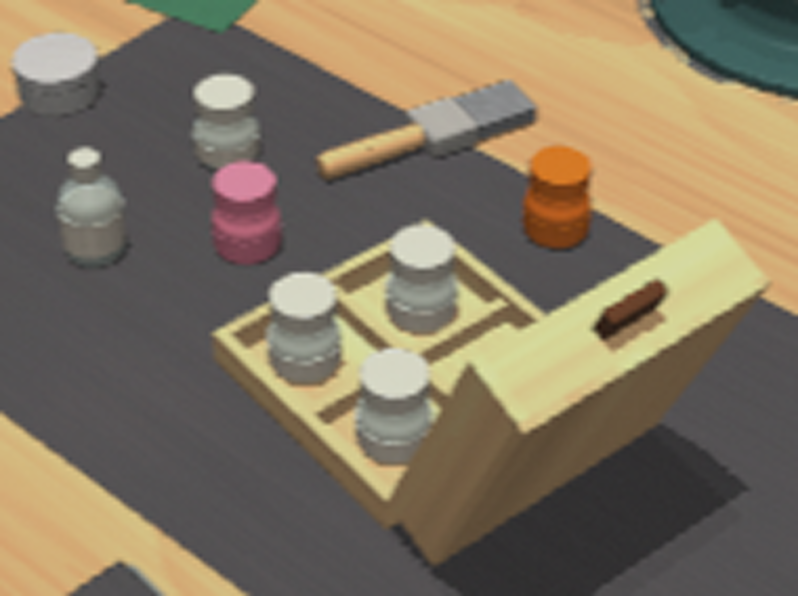

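View pics/side1.png

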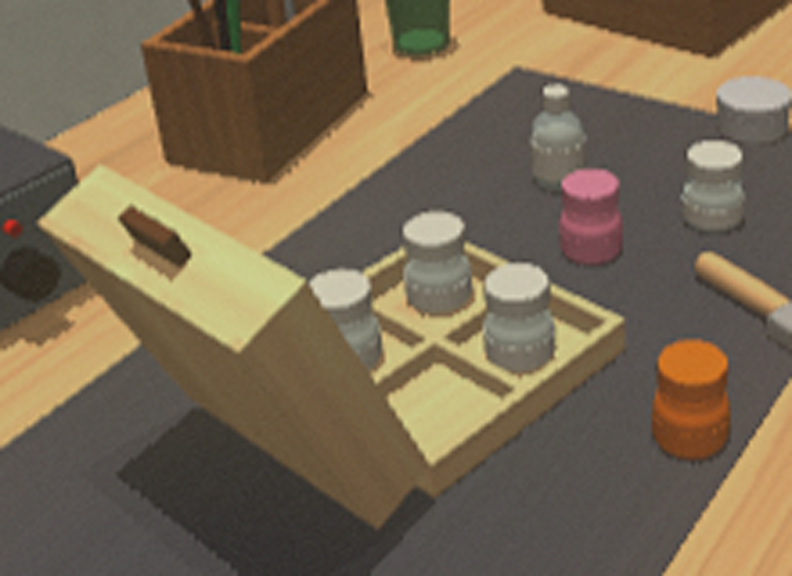

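```bash
cat > fit.py <<'E'
from h import *
from scipy.optimize import least_squares
S=cam("scene");D=cam("side")
sc=lambda u,v:(180+(u+.5)/4.2-.5,150+(v+.5)/4.2-.5)
sd=lambda u,v:(100+(u+.5)/3.6-.5,140+(v+.5)/3.6-.5)
print("spare",onplane(S,sc(224,92),58),onplane(D,sd(714,155),58))
for n,a,b in(("nr",(422,246),(518,283)),("fr",(302,295),(434,230)),("fl",(395,374),(340,285))):
    print(n,onplane(S,sc(*a),64),onplane(D,sd(*b),64))
print("pink",onplane(S,sc(245,182),58),onplane(D,sd(590,185),58),"orange",onplane(S,sc(560,165),58),onplane(D,sd(693,360),58))
print("bottle",onplane(S,sc(85,157),82),onplane(D,sd(556,92),82),"tin",onplane(S,sc(56,57),34),onplane(D,sd(753,96),34))
print("brush",onplane(S,sc(330,163),10),onplane(S,sc(520,100),10))
# case pts: (local, isLid)
obs=[(S,sc(425,222),(-88,-88,26),0),(S,sc(216,338),(88,-88,26),0),
(S,sc(713,222),(-88,-176,0),1),(S,sc(768,285),(-88,-176,46),1),(S,sc(520,430),(88,-176,46),1),(S,sc(470,365),(88,-176,0),1),
(D,sd(622,320),(-88,-88,26),0),
(D,sd(100,165),(88,-176,0),1),(D,sd(305,282),(-88,-176,0),1),(D,sd(240,350),(-88,-176,46),1),(D,sd(42,222),(88,-176,46),1)]
def pt(p,l,isl):
    x,y,w,th=p;l=np.array(l,float)
    if isl:l=Ro.from_euler('x',-th).apply(l)+[0,88,26]
    return Ro.from_euler('z',w).apply(l)+[x,y,0]
res=lambda p:np.concatenate([proj(c,pt(p,l,i))[0]-uv for c,uv,l,i in obs])
r=least_squares(res,[550,50,0,1.9],x_scale=[10,10,.1,.1],loss='soft_l1')
p=r.x;print(p,res(p).reshape(-1,2))
for l in((-42,-42),(42,-42),(-42,42),(42,42)):print(pt(p,(*l,6),0))
print("tab",pt(p,(0,-186,22),1),"top",pt(p,(0,-150,46),1))
np.save("p.npy",p)
E
python3 fit.py
```

```text
spare [ 454.95 -220.64   58.  ] [ 453.94 -221.49   58.  ]
nr [494.33  -5.83  64.  ] [492.07  -5.38  64.  ]
fr [577.79 -32.47  64.  ] [575.2  -31.29  64.  ]
fl [591.73  54.54  64.  ] [591.47  49.83  64.  ]
pink [ 517.18 -139.98   58.  ] [ 515.02 -140.59   58.  ] orange [365.08   7.42  58.  ] [364.31   5.57  58.  ]
bottle [ 588.03 -216.47   82.  ] [ 587.13 -216.43   82.  ] tin [ 484.2  -369.57   34.  ] [ 483.07 -367.16   34.  ]
brush [ 421.41 -150.67   10.  ] [273.08 -93.68  10.  ]
[542.1   22.93  -0.19   1.94] [[ 0.26 -0.34]
 [-1.18 -1.09]
 [ 0.22 -0.95]
 [ 0.35 -0.51]
 [ 0.71  1.  ]
 [-0.75 -0.98]
 [ 0.12 -0.12]
 [ 0.05 -0.29]
 [ 0.3  -0.67]
 [-0.63  0.38]
 [-1.68  0.08]]
[493.02 -10.51   6.  ]
[575.55 -26.15   6.  ]
[508.65  72.02   6.  ]
[591.18  56.38   6.  ]
tab [574.76 195.33 191.62] top [576.52 204.6  149.4 ]
```

```bash
cat >> h.py <<'E'
def down(az): return [np.pi/2-az,np.pi/2,0.]   # tool down, jaws along azimuth az
E
python3 - <<'E'
from h import *
sx,sy=454.5,-221
for az in(-.45,-.45+np.pi):
    q=solver.ik([sx,sy,110],down(az));print(az,q)
for az in(.595,.595-np.pi,-.975):
    print(az,solver.ik([508.6,72,140],down(az)))
hand.command_gripper(1.0)
bot.reach([sx,sy,110],down(-.45));print(bot.get_obs()["clock"])
im=vision.capture("wrist");cv2.imwrite("pics/w0.png",im[:,:,::-1])
c=cam("wrist");print(proj(c,[[sx,sy,58],[sx,sy,0]]))
E
```

```text
-0.45 [ 0.72  0.39 -0.4   2.    0.21  0.79 -0.25]
2.691592653589793 [-0.44  0.63  1.08  2.04 -0.71  0.92 -2.55]
0.595 [ 0.51  0.47 -0.88  1.95  0.46  0.93 -0.  ]
-2.5465926535897934 [-1.03  0.57  1.09  2.   -0.63  0.96 -2.17]
-0.975 [ 0.42  0.43 -0.75  1.95  0.38  0.9  -1.5 ]
2.125
[[251.99 210.94]
 [252.09 188.9 ]]
```

View pics/w0.png

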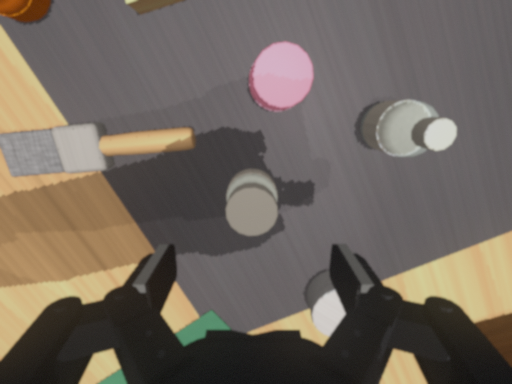

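The wrist view shows the spare's cap at (252,208), and I predicted (252,211). Nothing stands in the fingers' path, so I'll grasp.

```bash
python3 - <<'E'
from h import *
sx,sy=454.5,-221
print(bot.line_to([sx,sy,20],vel=90,stop_force=15))
hand.command_gripper(0.0,30)
print(bot.get_obs()["grip_width"])
bot.line_to([sx,sy,130],vel=120)
o=bot.get_obs();print(o["clock"],o["grip_width"],o["ft_force"],o["eef_pos"])
bot.reach([508.6,72,150],down(.595))
o=bot.get_obs();print(o["clock"],o["grip_width"],o["eef_pos"],o["eef_rot"])
im=vision.capture("side")[:,:,::-1]
crop("side","side2",100,100,220,190,2.6,im)
w=vision.capture("wrist")[:,:,::-1]; cv2.imwrite("pics/w1.png",w)
p=np.load("p.npy")
c=cam("wrist");print(proj(c,[[508.6,72,6]]))
E
```

```text
False
0.5127663160643386
4.8583 0.5107352192446142 [-0.01  0.6  -1.11] [ 454.12 -220.85  129.34]
6.0 0.5107700394502872 [508.68  70.22 149.65] [-1.27  1.57 -2.24]
[[253.49 179.36]]
```

```bash
python3 -c "
import cv2,numpy as np
a=cv2.imread('pics/side2.png');b=cv2.imread('pics/w1.png');b=cv2.resize(b,None,fx=.45,fy=.45)
c=np.zeros((a.shape[0],a.shape[1]+b.shape[1],3),np.uint8);c[:,:a.shape[1]]=a;c[:b.shape[0],a.shape[1]:]=b;cv2.imwrite('pics/m1.png',c);print(c.shape)"
```

```text
(494, 802, 3)
```

View pics/m1.png

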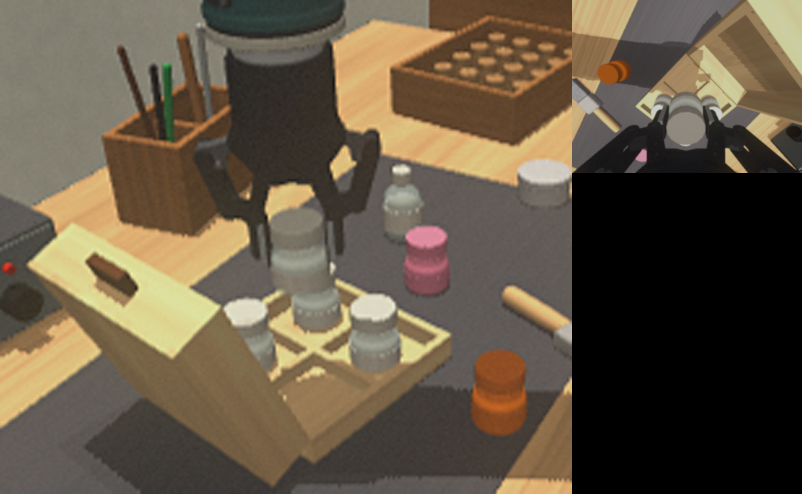

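The jar hangs upright in the grip over the free compartment. I'll lower it gently and release.

```bash
python3 - <<'E'
from h import *
x,y=508.6,72
print(bot.line_to([x,y,34],vel=90,stop_force=12)); print(bot.get_obs()["eef_pos"])
print(bot.line_to([x,y,22],vel=12,stop_force=4))
o=bot.get_obs();print(o["eef_pos"],o["ft_force"])
hand.command_gripper(0.72)
bot.line_to([x,y,140],vel=110)
o=bot.get_obs();print(o["clock"],o["grip_width"],o["eef_pos"])
bot.wait(.2);print(bot.get_obs()["eef_pos"])
# lid push feasibility
p=np.load("p.npy");az=p[2]
def W(cy,z,cx=0):
    q=Ro.from_euler('z',p[2]).apply([cx,cy,0]);return [p[0]+q[0],p[1]+q[1],z]
for a in(az,az+np.pi/2,az-np.pi/2):
    print(a,[solver.ik(W(cy,z),down(a)) for cy,z in((250,260),(240,140),(-62,72))])
crop("scene","scene2",180,120,190,170,3.4)
E
```

```text
False
[508.92  72.03  34.47]
True
[508.55  71.97  26.54] [-1.68  0.21  6.89]
9.7 0.7247582460537947 [508.26  71.93 139.42]
[508.4   72.03 139.57]
-0.18723918699255082 [array([-0.06,  0.5 , -0.59,  1.51,  0.28,  1.23, -0.88]), array([-0.08,  0.6 , -0.53,  1.63,  0.34,  1.01, -0.91]), array([ 0.4 ,  0.51, -0.48,  1.95,  0.34,  0.75, -0.46])]
1.3835571398023458 [array([ 0.15,  0.6 , -0.93,  1.5 ,  0.49,  1.29,  0.55]), array([ 0.13,  0.7 , -0.87,  1.63,  0.59,  1.09,  0.48]), array([ 0.64,  0.6 , -0.8 ,  1.95,  0.58,  0.83,  0.91])]
-1.7580355137874473 [array([-0.27,  0.45, -0.29,  1.51,  0.13,  1.2 , -2.34]), array([-0.31,  0.55, -0.21,  1.64,  0.13,  0.96, -2.32]), array([ 0.13,  0.47, -0.15,  1.96,  0.1 ,  0.71, -1.83])]
```

View pics/scene2.png

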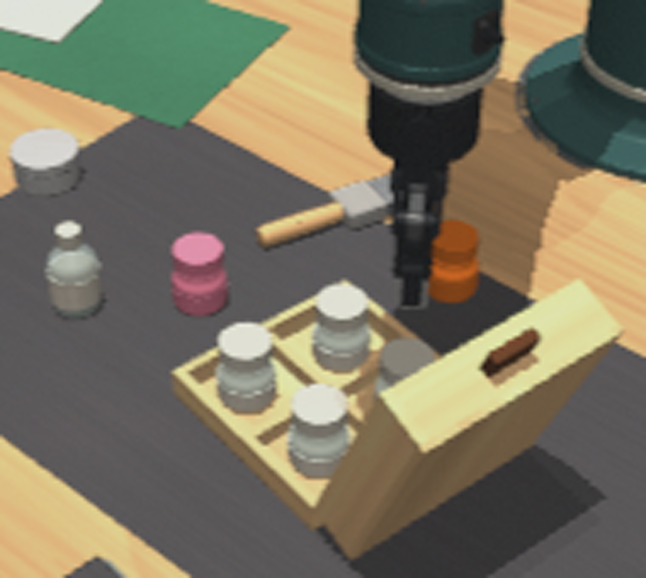

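The jar stands in the last compartment (contact at TCP z 26.5, so its base is at about 6 mm), and the other objects haven't moved. Next I'll push the lid from behind, following its arc with shut fingertips.

```bash
cat >> h.py <<'E'
p=np.load("p.npy")
def W(cy,z):
    q=Ro.from_euler('z',p[2]).apply([0,cy,0]);return [p[0]+q[0],p[1]+q[1],z]
def tip(th):
    c,s=np.cos(th),np.sin(th)
    if th>np.pi/2: return 88-176*c+46*s+11,26+176*s+46*c-35
    return 88-141*c+46*s+11,26+141*s+46*c
def push(a,b,vel,n=.12,sf=25):
    for th in np.linspace(a,b,int(np.ceil((a-b)/n))+1)[1:]:
        hit=bot.line_to(W(*tip(th)),vel=vel,stop_force=sf)
        o=bot.get_obs();print("%.2f"%th,hit,o["eef_pos"],o["ft_force"],"%.1f"%o["clock"])
        if hit: return True
E
python3 - <<'E'
from h import *
hand.command_gripper(0.0)
o=bot.get_obs()["eef_pos"]
bot.line_to([508,72,280],vel=200)
bot.reach(W(240,280),down(p[2]))
cy,z=tip(p[3])
bot.line_to(W(cy+30,z),vel=150,stop_force=15);print(cy,z,bot.get_obs()["clock"],bot.get_obs()["ft_force"])
bot.line_to(W(cy+4,z),vel=80,stop_force=15);print(bot.get_obs()["ft_force"])
push(p[3]+.02,1.3,60)
crop("side","side3",60,60,280,230,2.4)
E
```

```text
205.25526757737538 138.6543873782976 13.575 [ 0.35 -0.85  0.04]
[1.36 0.03 0.23]
1.85 False [577.89 211.16 147.83] [0.55 2.88 1.16] 14.5
1.74 False [574.36 193.42 156.48] [ 0.35 -0.27  0.44] 15.0
1.63 False [571.1  174.84 164.13] [ 0.5   0.06 -1.11] 15.5
1.52 False [567.84 157.63 169.29] [-0.55  0.59  0.42] 16.0
1.41 False [564.81 142.17 172.61] [-0.56  0.25  0.38] 16.4
1.30 False [561.77 126.13 174.19] [0.33 0.09 0.41] 16.8
```

View pics/side3.png

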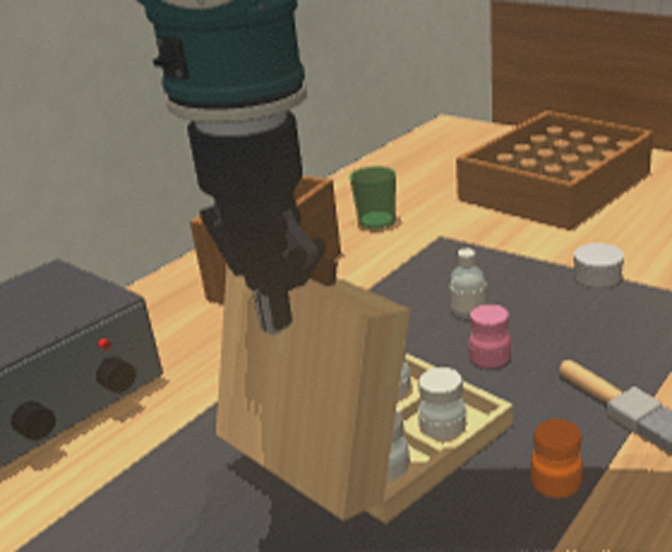

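The lid follows the fingertips and is now just past upright. I'll continue, slowing near shut.

```bash
python3 - <<'E'
from h import *
push(1.3,.25,60) or push(.25,.06,25,.1) or push(.06,-.015,8,.04,15)
crop("side","side4",60,60,280,230,2.4)
E
```

```text
1.18 False [558.54 109.03 173.91] [ 0.21  0.17 -0.67] 17.3
1.07 False [555.27  92.24 171.57] [ 0.28 -0.57 -0.15] 17.7
0.95 False [552.14  75.84 167.32] [-0.26 -0.91  0.79] 18.2
0.83 False [549.09  60.   161.1 ] [-0.06  0.08 -0.72] 18.6
0.72 False [546.21  45.05 153.09] [-0.17  0.89 -0.03] 19.1
0.60 False [543.53  31.01 143.34] [-0.3   0.93 -0.51] 19.5
0.48 False [541.08  18.26 131.99] [ 0.8   0.42 -0.15] 19.9
0.37 False [538.9    6.84 119.2 ] [0.01 0.09 0.25] 20.4
0.25 False [536.99  -3.   105.14] [ 0.38  0.62 -0.28] 20.8
0.15 False [535.83  -9.67  93.16] [-0.03  0.17  0.33] 21.6
0.06 False [534.79 -15.35  80.34] [-0.05 -0.54 -0.12] 22.3
0.02 False [534.4  -17.31  75.11] [-0.14 -0.11 -0.41] 23.1
-0.01 True [534.27 -18.36  72.01] [-2.89 -0.6  10.37] 23.6
```

View pics/side4.png

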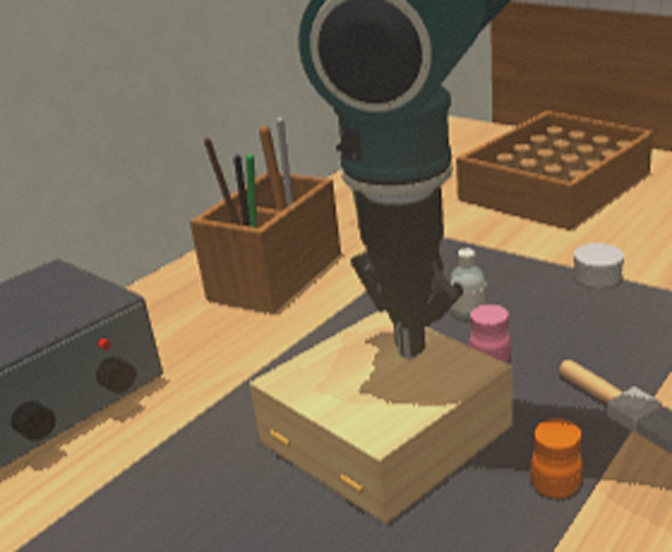

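```bash
python3 - <<'E'
from h import *
print(bot.line_to(W(-42,68),vel=8,stop_force=15));o=bot.get_obs();print(o["eef_pos"],o["ft_force"])
x=o["eef_pos"]
bot.line_to([x[0],x[1],x[2]+25],vel=50);bot.line_to([x[0],x[1],220],vel=150)
bot.reach([400,-300,300],down(-.6))
bot.wait(.3);o=bot.get_obs();print(o["clock"],o["ft_force"])
im=vision.capture("scene")[:,:,::-1].copy()
c=cam("scene")
L=Ro.from_euler('z',p[2]).apply([[-88,-88,72],[88,-88,72],[88,88,72],[-88,88,72],[-88,-88,26],[88,-88,26],[88,88,26]])+[p[0],p[1],0]
s=3.4;x0,y0=170,110
crop("scene","t",x0,y0,220,175,s,im);t=cv2.imread("pics/t.png")
for u in (proj(c,L)+.5-[x0,y0])*s: cv2.circle(t,tuple(int(v) for v in u),3,(0,0,255),1)
cv2.imwrite("pics/scene5.png",t)
E
```

```text
True
[534.28 -18.36  72.01] [-3.46  0.13 12.14]
27.0417 [ 0.25 -0.13 -0.31]
```

View pics/scene5.png

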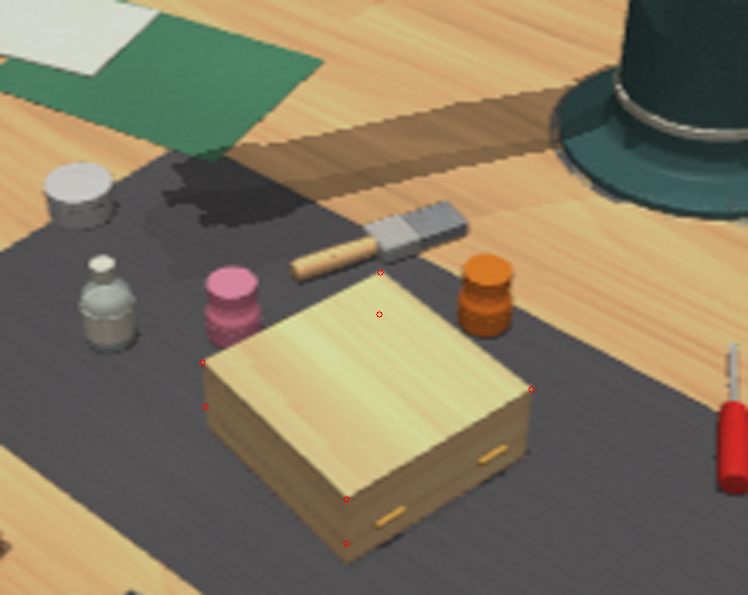

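The lid matches the predicted shut outline: the drawn corners at (380,272), (203,362), (346,499) and (531,389) lie on its edges. The bystanders haven't moved, so I'll hand in the job.

```bash
python3 -c "
from rig import order
print(order.finish_job())"
```

```text
the job is handed in; nothing more can be done
None
```

The spare jar is in the free compartment (place_2: near the robot, on the hinge side), the lid is shut, and the job is handed in at about 27 s on the clock.

- **Jar:** I lowered it until it touched down with the tool tip at z 26.5 mm, which puts its base at about 6 mm, the compartment floor. The picture after release showed it upright, though partly hidden behind the lid and in shadow.
- **Lid:** I pushed it over from behind with shut fingertips and slowed to 8 mm/s at the end. It met firm contact at z = 72.0 mm, and a second press (about 12 N) stopped at the same height. In the last picture its corners match the predicted shut outline.
- **Bystanders:** The tin, bottle, brush, screwdriver and the pink and orange look-alikes appeared unmoved in that picture, and the arm was clear of everything.

No check failed or disagreed. The jars could not be seen again once the lid was shut.

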